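# Prop open the counterweighted stock-bin lid

### The job

Open the steel stock bin so that parts can be taken from it: draw the bolt at its front fully back, then lift the lid slowly by its side grip past its balance point, and, still holding it, ease it down until the rubber buffer behind carries it, without letting it drop or pressing hard on the buffer (at most about one and a half kilos). Let go, and leave the lid resting open by its own weight, with the other things on the bench undisturbed.

Things in the scene. Friction and masses are not known exactly. Their poses are not given: they have to be found in the camera images.
- bin: grey steel stock bin fixed to the bench, 160 (x) by 200 (y) by 112 mm high; origin: centre of its underside; -x points out of its front to the robot (yaw within 0.25 rad), y left, z up. Flat lid on top at z 115 to 121. Steel bolt pedestal 118 high at x -115 to -85, y -112 to -12. Counterweight arm upright at the hinge while shut, right side (y -105 to -163), up to z 220
- hinge (a point): point on the lid's hinge axis, midway along it: x +80, y 0, z 118 mm in the bin's frame; the hinge axis runs along the bin's y
- lid (a joint): lid angle, rad: 0 shut, grows as it opens up and away from the front; 1.57 upright. Takes about 4 N at the grip to start, less and less up to the balance point (somewhere in 0.65 to 0.95, the counterweight varies), beyond which the lid falls open by itself with up to 5 N at the grip. It rests on the buffer at an angle that differs each time, within 1.15 to 1.75
- lid_grip (a point): centre of the lid's grip, moving with the lid: black rubber sleeve 16 mm in diameter, 66 long, along the bin's y, sticking out free to the left of the lid (y +126 to +192 in the bin's frame), 150 mm from the hinge axis; lid shut: x -70, y +159, z 118. The sleeve turns freely about its own axis, so fingers can hold it from above, pointing down, while the lid swings
- bolt (a joint): bolt travel in m: 0 home over the lid's tongue (locks the lid), 0.045 fully back at its end stop; starts at 0 to 0.008; slides along the bin's -y (to the right seen from the robot) with about 3 N of friction and stays where it is left
- bolt_knob (a point): middle (half-way up) of the bolt's upright round steel knob, 16 mm in diameter, 34 mm tall, its foot about 17 mm below this point; moves with the bolt; at bolt 0 it is at x -100, y -40, z 148 mm in the bin's frame
- stop: foot of the adjustable stop behind the bin's right rear corner (bin x +170, y -111), fixed; origin: centre of its underside. A screw, set to a height that differs each time and is not given, carries a springy rubber buffer (about 3 N per mm); the counterweight arm lands on it 90 mm behind the hinge axis when the lid is open. The stop must not take more than about 15 N
- piston_a: bystander: loose aluminium piston 60 mm in diameter, 52 mm tall, standing to the left of the bin; origin: centre of its underside
- piston_b: bystander: a like piston to the right of the bin; origin: centre of its underside
- bearing: bystander: loose steel ring 52 mm across, 16 mm tall, lying left of the bin; origin: centre of its underside
- carton: bystander: loose cardboard carton 70 x 100 x 55 mm behind the bin; origin: centre of its underside
- wrench: bystander: loose steel wrench 160 mm long, lying to the front left; origin: centre of its underside
Things that resemble listed ones, but are neither listed nor needed, are in the scene too. What is shaped like the stop but orange or pink is not meant.

How it is judged (in metres and radians):
On the way, in this order (a step that is already met when the one before it is completed fails the run):
1. the bolt is drawn back (more than 36 mm of its 45 mm travel) while the lid is still shut (value of joint bolt above 0.036 m and value of joint lid below 0.15 rad), for 0.1 s.
2. the lid is lifted past its balance point (beyond 1.0 rad) (value of joint lid above 1 rad), for 0.05 s.
3. the lid is set down on the buffer while still held: the stop carries more than 1 N with the fingers still on the lid (contact force between stop and anything else above 1 N and contact force between the fingers and anything else above 0.5 N), for 0.05 s.
At the end, for the whole second after the job is handed in: the lid rests open beyond 1.1 rad, still (under 0.05 rad/s), its counterweight arm lying on the stop's buffer (more than 0.4 N on the stop), and the bolt is back by more than 36 mm (value of joint lid above 1.1 rad and velocity of joint lid between -0.05 and 0.05 rad/s and contact force between stop and anything else above 0.4 N and value of joint bolt above 0.036 m); the robot touches nothing.
It fails at once if the lid drops or is flung (faster than 2 rad/s, about 0.3 m/s at the grip) (velocity of joint lid above 2 rad/s or velocity of joint lid below -2 rad/s).
It fails at once if the stop takes more than 18 N (contact force between stop and anything else above 18 N).
It fails at once if a bystander is moved by more than 20 mm (distance of any of piston_a, piston_b, bearing, carton, wrench from where it was at the start of the episode above 0.02 m).
It also fails if it takes over 70 s, if anything falls off the work surface, if the arm or the gripper's body presses on something with over 40 N, if the wrist force passes 120 N, or if a joint passes its speed limit or range.

### The arm

A 7-joint arm with a two-finger parallel gripper is mounted at the origin on the work surface. World frame = base frame: x ahead of the robot, y to its left, z up, the work surface at z = 0. Lengths are in mm, angles in rad, forces in N, time in s.
With the tool pointing down it reaches from about 400 to 875 mm from the base axis. Payload 4.4 kg.
Tool frame: the origin (TCP) lies at the very end of the fingers, on their centre line; the grasp point (between the pads) lies 19 mm behind it; z points along the fingers, y is the direction in which the jaws open and shut (so a half turn about z gives the same grasp; the last joint's range is limited). The gripper opens to 85 mm and grips with 20 to 120 N. Pads are 22 mm wide; open, the fingers measure 114 mm over their backs; the gripper's body (76 mm by 85 mm) begins 54 mm behind the grasp point. The pads swing forward as they close: fully open they stand 13 mm farther back than shut.
Start: joints at [-1.201, 0.628, 0.038, 1.517, -0.027, 0.996, -0.02], TCP at [274.367, 589.271, 231.313] pointing down, gripper open.
Joint ranges: [-3.06, 3.06], [-0.37, 2.12], [-1.25, 1.32], [0.18, 2.47], [-1.1, 4.24], [0.23, 1.98], [-2.94, 2.94]. Speed limits (rad/s): [2.57, 2.57, 3.14, 3.14, 3.14, 3.14, 3.14].

### API

Orientations are given as [roll, pitch, yaw] about the fixed x, y, z axes, in that order (R = Rz(yaw) Ry(pitch) Rx(roll)).
In Python, from cell import ctrl gives the robot as it stands.
- The arm moves only by the shell command python3 -m pendant 'ROWS'. ROWS is JSON, a list of rows, each a list of 7 numbers: the shift along the world's x, y, z in m, then the turn, a rotation vector about the world's x, y, z in rad, then the opening, from -1 (shut) to 1 (fully open). A call has 1 to 8 rows; each row is the pose to reach, as a shift and turn from the pose commanded when the call began; what a row does not reach only later rows make up. A row lasts 1/10 s, in which the tool goes at most 50 mm and 8.59 degrees, less where a joint would pass 70% of its speed; a pose out of reach is approached as far as the arm can. A call with a gripper value outside its range is refused whole. The fingers move at their own pace and stop on an object; the grip force is fixed at half the most. Time passes only in rows, so rows that repeat a pose let the fingers close. It gives the time, the measured TCP pose, the force and the opening at its end, in the units of the state.
- ctrl.read_state(): the state, without advancing time (a new reading comes with each control period).
- ctrl.get_image(name): name is "scene" or "top" or "wrist"; returns the picture (420x560x3 uint8, blue, green, red); there is no depth.
- ctrl.get_calibration(name): a dict with "fx", "fy", "cx", "cy" (pixels), "R" (3x3) and "t" (3): a world point X has camera coordinates R X + t. Camera axes: x right, y down, z forward; pixel columns grow to the right and rows downward; lengths in mm; the calibration is good to about 2 mm. A picture is of the moment at which its call begins: read the wrist's pose just before it. get_calibration takes no time and is no camera call; for the wrist camera it gives the pose at the moment of the call.
- ctrl.finish_job(): hands the job in, once; it reports no verdict.
The state is a dict: "clock": time; "qpos": joint angles; "qd": joint speeds; "tau": joint torques, N m; "eef_pos": TCP position; "tool_rot": TCP orientation; "force": force on the tool from outside, world axes, zero at the start; "torque": the same for the moment, N m; "width": finger opening in mm.
Only numpy, scipy, OpenCV 4.12 (cv2) and the standard library are available. Lean on these libraries where they do the work, as an engineer would, in place of code of your own. Each camera call takes 0.05 s, during which the arm holds its last target. There are 200 camera calls.

## Working session

There is one attempt and no reset: what is moved stays moved. The work goes in short steps, Python scripts to look and compute and a shell command to move; the robot and the scene stay as the last step left them, time stands still between calls to the robot, and variables do not carry over. Pictures are saved under pics/ and viewed, about 8 in all and at most 12, crops included, and the job is handed in when it is done.

```bash
ls && mkdir -p pics
python3 - <<'E'
from cell import ctrl
import cv2,numpy as np
s=ctrl.read_state();print(s)
for n in("scene","top"):
    cv2.imwrite(f"pics/{n}0.png",ctrl.get_image(n));c=ctrl.get_calibration(n);print(n,c)
E
```

```text
pics
{'clock': 0.0, 'qpos': array([-1.2008134 ,  0.62933045,  0.03847009,  1.5183714 , -0.02703492,
        0.99627756, -0.02001964]), 'qd': array([ 0.0002237 ,  0.00235977, -0.00075059, -0.00114847, -0.00072806,
        0.00089395, -0.00084041]), 'tau': array([-9.99206786e-04, -5.63391244e+01,  1.22603405e+00, -1.93443096e+01,
        1.10029976e-02,  1.04491721e-02, -6.17382028e-06]), 'eef_pos': array([274.09653828, 588.70011927, 230.39865379]), 'tool_rot': array([-3.13972454e+00,  1.11149627e-05,  2.70574826e+00]), 'force': array([-0.36553556, -0.01473765,  0.29724455]), 'torque': array([-0.01718374,  0.02432285, -0.0211568 ]), 'width': 85.26341251789353}
scene {'fx': 398.27260020428736, 'fy': 398.27260020428736, 'cx': 284.35493202234244, 'cy': 204.45202390145306, 'R': array([[-0.60533826,  0.79585008,  0.01372002],
       [ 0.49580816,  0.39049324, -0.77568634],
       [-0.62268762, -0.46275012, -0.63096946]]), 't': array([ 352.8376061 , -172.66393259, 1312.46332539])}
top {'fx': 393.4057576868056, 'fy': 393.4057576868056, 'cx': 277.7394944342792, 'cy': 214.8184736194925, 'R': array([[-2.12734471e-02, -9.99773446e-01,  7.04711109e-04],
       [-9.88076955e-01,  2.09170497e-02, -1.52533304e-01],
       [ 1.52484006e-01, -3.94121797e-03, -9.88298080e-01]]), 't': array([ -15.39721131,  556.79610179, 1024.19207646])}
```

View pics/scene0.png

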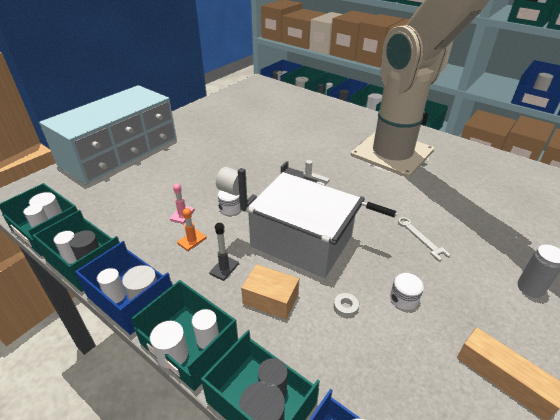

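View pics/top0.png

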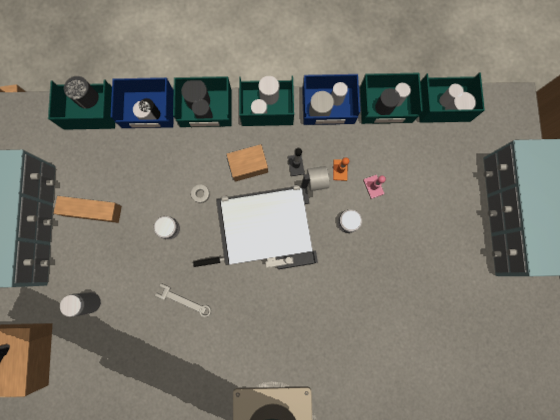

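Pictures 1 and 2 show these things:
- **Bin:** white lid, centred at top (266,227) and scene (305,210).
- **Grip:** black sleeve at top (207,262) and scene (380,209).
- **Bolt pedestal:** top (295,261).
- **Knob candidate:** light upright at scene (309,168), top about (283,262).
- **Stop candidates:** black at top (297,160), orange (341,168) and pink (375,186). I choose the black one.
- **Counterweight:** grey drum at top (318,178).

Things that could be mistaken for the knob are the white pistons at (165,228) and (350,221) and the cylinder at (75,305).

```bash
cat > h.py <<'E'
import cv2,numpy as np
from cell import ctrl
def ray(c,u,v,z):
    R,t=np.array(c["R"]),np.array(c["t"]); o=-R.T@t
    d=R.T@np.array([(u-c["cx"])/c["fx"],(v-c["cy"])/c["fy"],1]); return o+d*(z-o[2])/d[2]
def proj(c,X):
    p=np.array(c["R"])@np.array(X,float)+c["t"]; return np.array([c["fx"]*p[0]/p[2]+c["cx"],c["fy"]*p[1]/p[2]+c["cy"]])
def b2w(o,yaw,p):
    c,s=np.cos(yaw),np.sin(yaw); return np.array([o[0]+c*p[0]-s*p[1],o[1]+s*p[0]+c*p[1],p[2]])
E
python3 - <<'E'
from h import *
im=cv2.imread("pics/top0.png");c=ctrl.get_calibration("top")
m=(im.min(2)>150).astype(np.uint8);m[:,:215]=0;m[:,320:]=0;m[:180]=0;m[275:]=0
m=cv2.morphologyEx(m,cv2.MORPH_OPEN,np.ones((15,15)))
k=max(cv2.findContours(m,0,2)[0],key=cv2.contourArea)
P=np.array([ray(c,*q[0],121)[:2] for q in k],np.float32)
r=cv2.minAreaRect(P);print(r,cv2.minAreaRect(k));print(cv2.boxPoints(r))
# grip mask
g=(im.max(2)<50).astype(np.uint8);g[:,:185]=0;g[:,222:]=0;g[:250]=0;g[275:]=0
yy,xx=np.nonzero(g);G=np.array([ray(c,x,y,120)[:2] for x,y in zip(xx,yy)],np.float32)
print("grip",len(G),cv2.minAreaRect(G))
cr=cv2.resize(im[140:290,180:380],None,fx=4,fy=4,interpolation=cv2.INTER_CUBIC);cv2.imwrite("pics/crop.png",cr)
E
```

```text
((518.4381713867188, 3.3076705932617188), (162.38417053222656, 208.64686584472656), 7.950094223022461) ((265.7200012207031, 225.54000854492188), (64.62955474853516, 83.29718780517578), 81.8698959350586)
[[ 423.5974    95.39872]
 [ 452.45544 -111.24282]
 [ 613.27893  -88.78338]
 [ 584.4209   117.85816]]
grip 146 ((431.6380920410156, 152.56578063964844), (13.776663780212402, 63.61606979370117), 8.239998817443848)
```

View pics/crop.png

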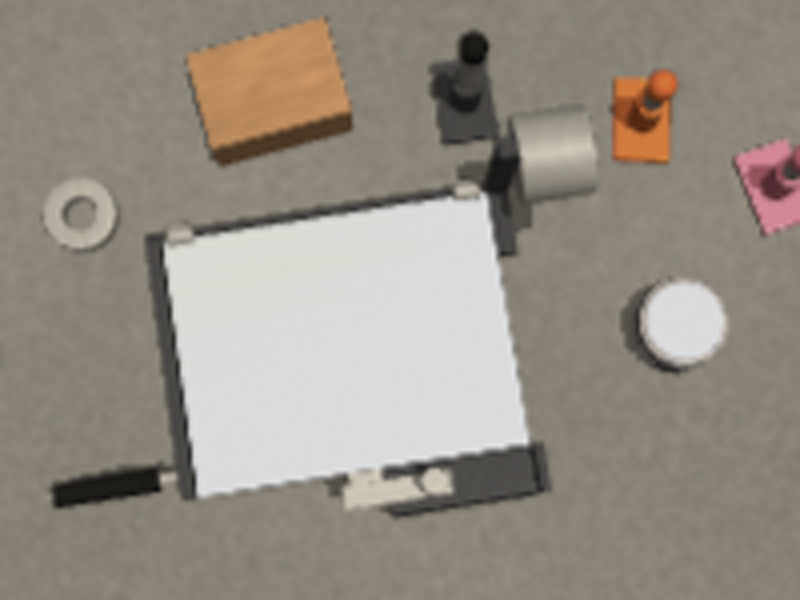

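Picture 3, a close crop of the top view:
- Lid quad is clean, with a yaw of about 0.139.
- The knob is the round light disc on the bolt at crop (437,480), which is top (289,260).
- The grip is the black sleeve at crop (107,486).
- The black stop ball is at crop (474,47).

Next I check these against the bin frame.

Run:
```python
from h import *
c=ctrl.get_calibration("top");s=ctrl.get_calibration("scene")
o=np.array([522,4.5]);y=.14
k=ray(c,289.2,260,165);print("knob",k)
d=k[:2]-o;print("knob in bin",np.cos(y)*d[0]+np.sin(y)*d[1],-np.sin(y)*d[0]+np.cos(y)*d[1])
for n,p in dict(knobtop0=(-100,-40,165),knobtop8=(-100,-48,165),grip=(-70,159,118),stop=(170,-111,0)).items():
    w=b2w(o,y,p);print(n,w,proj(c,w),proj(s,w))
print("lid corners scene",[proj(s,b2w(o,y,p)).round() for p in[(-80,100,121),(-80,-100,121),(80,-100,121),(80,100,121)]])
```

```text
knob [429.23261451 -51.4222492  165.        ]
knob in bin -99.66331386918891 -42.43005579786501
knobtop0 [428.56012496 -49.06295131 165.        ] [288.20606868 260.30849827] [307.74691033 160.11929846]
knobtop8 [429.67646988 -56.98467928 165.        ] [291.55530707 259.76010093] [304.80063954 159.2095596 ]
grip [430.49752504 152.17632537 118.        ] [206.30234795 261.98732818] [379.53468558 208.29211526]
stop [705.82600508 -81.69164609   0.        ] [295.55194138 165.36288556] [223.3779631  268.03098031]
lid corners scene [array([357., 197.]), array([282., 172.]), array([247., 207.]), array([328., 238.])]
```

```bash
python3 -m pendant '[[0,-0.05,0.02,0,0,-0.14,1],[0.015,-0.1,0.05,0,0,-0.28,1],[0.03,-0.15,0.05,0,0,-0.42,1],[0.05,-0.2,0.05,0,0,-0.56,1],[0.07,-0.25,0.05,0,0,-0.70,1],[0.09,-0.3,0.05,0,0,-0.84,1],[0.11,-0.35,0.05,0,0,-0.98,1],[0.12,-0.4,0.05,0,0,-0.996,1]]'
```

```text
clock: 0.9
eef_pos: [387.1, 217.0, 281.3]
tool_rot: [3.141, 0.0, 1.706]
force: [1.2, 0.4, 0.5]
width: 85.6
```

All the predictions agree to within 1–3 px, and bolt is about 2 mm. Next I go above the knob.

```bash
python3 -m pendant '[[0.01,-0.05,0,0,0,0,1],[0.02,-0.1,0,0,0,0,1],[0.03,-0.15,0,0,0,0,1],[0.035,-0.2,0,0,0,0,1],[0.035,-0.24,-0.04,0,0,0,1],[0.035,-0.24,-0.07,0,0,0,1],[0.035,-0.24,-0.07,0,0,0,1]]'
python3 - <<'E'
from h import *
s=ctrl.read_state();c=ctrl.get_calibration("wrist");im=ctrl.get_image("wrist");cv2.imwrite("pics/w1.png",im)
print(s["eef_pos"],s["tool_rot"],s["force"]);print("knob px",proj(c,[429.2,-51.4,165]),"foot",proj(c,[429.2,-51.4,131]))
E
```

```text
clock: 1.6
eef_pos: [418.0, -22.7, 208.5]
tool_rot: [-3.133, -0.0, 1.705]
force: [0.2, 1.5, -0.2]
width: 85.6
[418.02713839 -22.65703209 208.45903315] [-3.13314873e+00 -2.59783750e-04  1.70547944e+00] [ 0.17531775  1.4910258  -0.23569385]
knob px [288.2578885  275.30591008] foot [287.31648297 254.43456252]
```

View pics/w1.png

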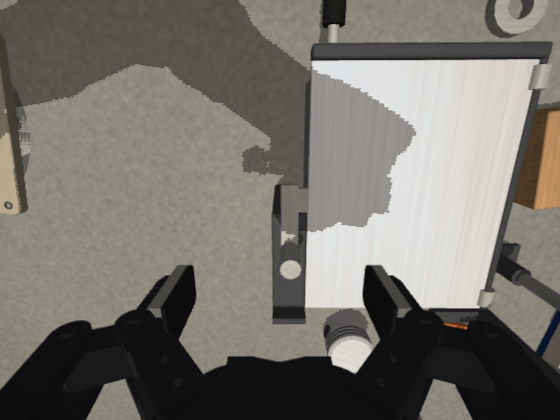

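Picture 4, the wrist view: the knob is at (290,269), between the open fingers. Its predicted pixel was (288,275), about 3 mm off, which is fine for the pads. Next I settle and lower around it.

```bash
python3 -m pendant '[[0,0,0,0,0,0,1],[0,0,0,0,0,0,1]]'
python3 - <<'E'
from h import *
c=ctrl.get_calibration("wrist");s=ctrl.read_state();im=ctrl.get_image("wrist");cv2.imwrite("pics/w2.png",im)
g=cv2.cvtColor(im,6)[240:300,272:308]; m=(g>140).astype(np.uint8)
n,l,st,ce=cv2.connectedComponentsWithStats(m)
for i in range(1,n):
    if st[i,4]>60: q=ce[i]+[272,240];print(st[i],q,ray(c,*q,165))
print(s["eef_pos"])
E
```

```text
clock: 1.85
eef_pos: [422.5, -20.1, 212.6]
tool_rot: [3.139, -0.0, 1.712]
force: [0.9, 0.3, 0.3]
width: 85.6
[ 26   0  10  60 569] [302.74516696 270.28998243] [444.81701852 -45.45775716 165.        ]
[  0  20  21  18 290] [282.38275862 268.66896552] [429.77882788 -46.22578125 165.        ]
[422.52178491 -20.05419207 212.62873213]
```

```bash
python3 -m pendant '[[0.007,-0.028,0,0,0,0,1],[0.007,-0.028,-0.0,0,0,0,1],[0.007,-0.028,-0.03,0,0,0,1],[0.007,-0.028,-0.06,0,0,0,1],[0.007,-0.028,-0.08,0,0,0,1],[0.007,-0.028,-0.08,0,0,0,1],[0.007,-0.028,-0.08,0,0,0,1]]'
```

```text
clock: 2.6
eef_pos: [428.8, -48.7, 132.0]
tool_rot: [3.141, -0.0, 1.711]
force: [0.2, 0.6, 1.1]
width: 85.5
```

```bash
python3 -m pendant '[[0,0,-0.001,0,0,0,-1],[0,0,-0.001,0,0,0,-1],[0,0,-0.001,0,0,0,-1],[0,0,-0.001,0,0,0,-1],[0,0,-0.001,0,0,0,-1],[0,0,-0.001,0,0,0,-1],[0,0,-0.001,0,0,0,-1],[0,0,-0.001,0,0,0,-1]]'
```

```text
clock: 3.4
eef_pos: [429.5, -49.1, 130.8]
tool_rot: [3.139, 0.0, 1.71]
force: [1.3, 0.5, 6.3]
width: 14.3
```

```bash
python3 -m pendant '[[0.001,-0.006,0.001,0,0,0,-1],[0.002,-0.012,0.002,0,0,0,-1],[0.003,-0.018,0.002,0,0,0,-1],[0.003,-0.024,0.002,0,0,0,-1],[0.004,-0.03,0.002,0,0,0,-1],[0.005,-0.036,0.002,0,0,0,-1],[0.006,-0.04,0.002,0,0,0,-1],[0.006,-0.04,0.002,0,0,0,-1]]'
```

```text
clock: 4.2
eef_pos: [435.0, -88.8, 131.1]
tool_rot: [-3.141, -0.0, 1.711]
force: [5.0, 2.0, -16.4]
width: 14.4
```

```bash
python3 -m pendant '[[0,-0.001,-0.001,0,0,0,-1],[0,-0.002,-0.001,0,0,0,-1],[0.001,-0.003,-0.001,0,0,0,-1],[0.001,-0.004,-0.001,0,0,0,-1],[0.001,-0.004,-0.001,0,0,0,-1]]'
```

```text
clock: 4.7
eef_pos: [435.5, -92.9, 131.0]
tool_rot: [3.142, -0.0, 1.71]
force: [3.7, 3.7, -8.5]
width: 14.2
```

```bash
python3 -m pendant '[[0,-0.001,0,0,0,0,-1],[0,-0.002,0,0,0,0,-1],[0,-0.003,0,0,0,0,-1],[0,-0.003,0,0,0,0,-1]]' && python3 -m pendant '[[0,0.003,-0.001,0,0,0,1],[0,0.003,-0.001,0,0,0,1],[0,0.003,-0.001,0,0,0,1],[0,0.003,-0.001,0,0,0,1],[0,0.003,0.03,0,0,0,1],[0,0.003,0.07,0,0,0,1],[0,0.003,0.1,0,0,0,1]]'
python3 - <<'E'
from h import *
c=ctrl.get_calibration("wrist");im=ctrl.get_image("wrist");cv2.imwrite("pics/w3.png",im)
for b in(0,36,45):print(b,proj(c,b2w([522,4.5],.14,(-100,-40-b,165))))
E
```

```text
clock: 5.1
eef_pos: [435.6, -93.5, 131.0]
tool_rot: [-3.141, -0.003, 1.712]
force: [4.3, 9.8, -7.6]
width: 14.3
clock: 5.8
eef_pos: [435.3, -94.0, 233.1]
tool_rot: [3.141, 0.001, 1.709]
force: [0.6, -0.1, 0.0]
width: 85.4
0 [277.15137088 165.69717537]
36 [277.32172757 212.88561617]
45 [277.36170859 223.96027387]
```

View pics/w3.png

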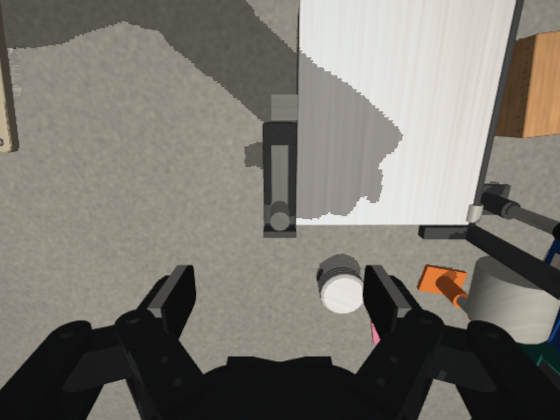

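Picture 5: the knob now sits at (280,220), which matches the fully-back prediction of (277,224) at 45 mm. The end stop was felt at about 10 N. Now I go to the grip.

```bash
python3 -m pendant '[[0,0.05,0,0,0,0,1],[0,0.1,0,0,0,0,1],[-0.002,0.15,0,0,0,0,1],[-0.005,0.2,0,0,0,0,1],[-0.005,0.25,0,0,0,0,1],[-0.005,0.25,0,0,0,0,1],[-0.005,0.25,0,0,0,0,1],[-0.005,0.25,0,0,0,0,1]]'
python3 - <<'E'
from h import *
c=ctrl.get_calibration("wrist");print(ctrl.read_state()["eef_pos"]);im=ctrl.get_image("wrist");cv2.imwrite("pics/w4.png",im)
p=proj(c,[430.5,152.2,122]).astype(int);print(p)
m=(im.max(2)<60).astype(np.uint8);x0,x1,y0,y1=p[0]-35,p[0]+35,p[1]-70,p[1]+60
k=max(cv2.findContours(m[y0:y1,x0:x1],0,2,offset=(int(x0),int(y0)))[0],key=cv2.contourArea)
P=np.array([ray(c,*q[0],120)[:2] for q in k],np.float32);print(cv2.minAreaRect(k),cv2.minAreaRect(P))
E
```

```text
clock: 6.65
eef_pos: [430.3, 155.2, 231.2]
tool_rot: [-3.141, 0.001, 1.708]
force: [0.4, 0.6, -0.8]
width: 85.4
[430.31210839 155.19912534 231.22941107]
[277 211]
((280.300048828125, 208.60000610351562), (71.00608825683594, 16.72767448425293), 88.8982925415039) ((432.64801025390625, 153.70050048828125), (15.440500259399414, 68.11975860595703), 9.217039108276367)
```

The sleeve measures 15 × 68 mm at (432.6,153.7), as expected. I lower onto it and close.

```bash
python3 -m pendant '[[0.001,0,-0.04,0,0,0,1],[0.001,0,-0.08,0,0,0,1],[0.001,0,-0.11,0,0,0,1],[0.001,0,-0.132,0,0,0,1],[0.001,0,-0.132,0,0,0,1],[0.001,0,-0.132,0,0,0,1]]' && python3 -m pendant '[[0,0,0,0,0,0,-1],[0,0,0,0,0,0,-1],[0,0,0,0,0,0,-1],[0,0,0,0,0,0,-1],[0,0,0,0,0,0,-1],[0,0,0,0,0,0,-1],[0,0,0,0,0,0,-1]]'
```

```text
clock: 7.3
eef_pos: [431.8, 155.4, 99.6]
tool_rot: [-3.141, 0.001, 1.707]
force: [0.6, -0.0, -0.3]
width: 85.4
clock: 8.0
eef_pos: [431.1, 157.0, 99.7]
tool_rot: [-3.141, -0.0, 1.71]
force: [-1.0, 0.5, 5.4]
width: 14.0
```

Run:
```python
import numpy as np
for t in np.arange(.05,1.81,.05):
    d=150*(1-np.cos(t));print("%.2f"%t,"%.1f %.1f %.1f"%(d*.99,d*.1395,150*np.sin(t)))
```

```text
0.05 0.2 0.0 7.5
0.10 0.7 0.1 15.0
0.15 1.7 0.2 22.4
0.20 3.0 0.4 29.8
0.25 4.6 0.7 37.1
0.30 6.6 0.9 44.3
0.35 9.0 1.3 51.4
0.40 11.7 1.7 58.4
0.45 14.8 2.1 65.2
0.50 18.2 2.6 71.9
0.55 21.9 3.1 78.4
0.60 25.9 3.7 84.7
0.65 30.3 4.3 90.8
0.70 34.9 4.9 96.6
0.75 39.8 5.6 102.2
0.80 45.0 6.3 107.6
0.85 50.5 7.1 112.7
0.90 56.2 7.9 117.5
0.95 62.1 8.8 122.0
1.00 68.3 9.6 126.2
1.05 74.6 10.5 130.1
1.10 81.1 11.4 133.7
1.15 87.8 12.4 136.9
1.20 94.7 13.3 139.8
1.25 101.7 14.3 142.3
1.30 108.8 15.3 144.5
1.35 116.0 16.3 146.4
1.40 123.3 17.4 147.8
1.45 130.6 18.4 148.9
1.50 138.0 19.4 149.6
1.55 145.4 20.5 150.0
1.60 152.8 21.5 149.9
1.65 160.2 22.6 149.5
1.70 167.6 23.6 148.7
1.75 175.0 24.7 147.6
1.80 182.2 25.7 146.1
```

```bash
python3 -m pendant '[[0,0,0.0075,0,0,0,-1],[0.0007,0.0001,0.015,0,0,0,-1],[0.0017,0.0002,0.0224,0,0,0,-1],[0.003,0.0004,0.0298,0,0,0,-1]]'
```

```text
clock: 8.4
eef_pos: [434.0, 157.4, 129.7]
tool_rot: [-3.141, -0.0, 1.71]
force: [-0.2, 1.7, -3.9]
width: 14.1
```

```bash
python3 -m pendant '[[0.0016,0.0003,0.0073,0,0,0,-1],[0.0036,0.0005,0.0145,0,0,0,-1],[0.006,0.0009,0.0216,0,0,0,-1],[0.0087,0.0013,0.0286,0,0,0,-1],[0.0118,0.0017,0.0354,0,0,0,-1],[0.0152,0.0022,0.0421,0,0,0,-1],[0.0189,0.0027,0.0486,0,0,0,-1],[0.0229,0.0033,0.0549,0,0,0,-1]]'
```

```text
clock: 9.2
eef_pos: [457.1, 160.6, 184.5]
tool_rot: [-3.141, -0.0, 1.71]
force: [-3.2, 1.8, 0.7]
width: 14.2
```

Tracking well. Next, 0.60 → 1.00.

```bash
python3 -m pendant '[[0.0044,0.0006,0.0061,0,0,0,-1],[0.009,0.0012,0.0119,0,0,0,-1],[0.0139,0.0019,0.0175,0,0,0,-1],[0.0191,0.0026,0.0229,0,0,0,-1],[0.0246,0.0034,0.028,0,0,0,-1],[0.0303,0.0042,0.0328,0,0,0,-1],[0.0362,0.0051,0.0373,0,0,0,-1],[0.0424,0.0059,0.0415,0,0,0,-1]]'
```

```text
clock: 10.0
eef_pos: [501.0, 166.7, 226.9]
tool_rot: [3.139, -0.001, 1.71]
force: [-2.8, 2.5, 5.4]
width: 14.3
```

```bash
python3 -m pendant '[[0.0031,0.0004,0.002,0,0,0,-1],[0.0063,0.0009,0.0039,0,0,0,-1],[0.0095,0.0013,0.0057,0,0,0,-1],[0.0128,0.0018,0.0075,0,0,0,-1],[0.0128,0.0018,0.0075,0,0,0,-1]]'
```

```text
clock: 10.5
eef_pos: [515.8, 168.8, 235.0]
tool_rot: [3.135, -0.001, 1.71]
force: [-2.3, 2.1, 7.3]
width: 14.0
```

Run:
```python
from h import *
a=ctrl.get_image("scene");cv2.imwrite("pics/s2.png",cv2.resize(a[150:300,180:380],None,fx=4,fy=4,interpolation=2))
```

```text
(no output)
```

View pics/s2.png

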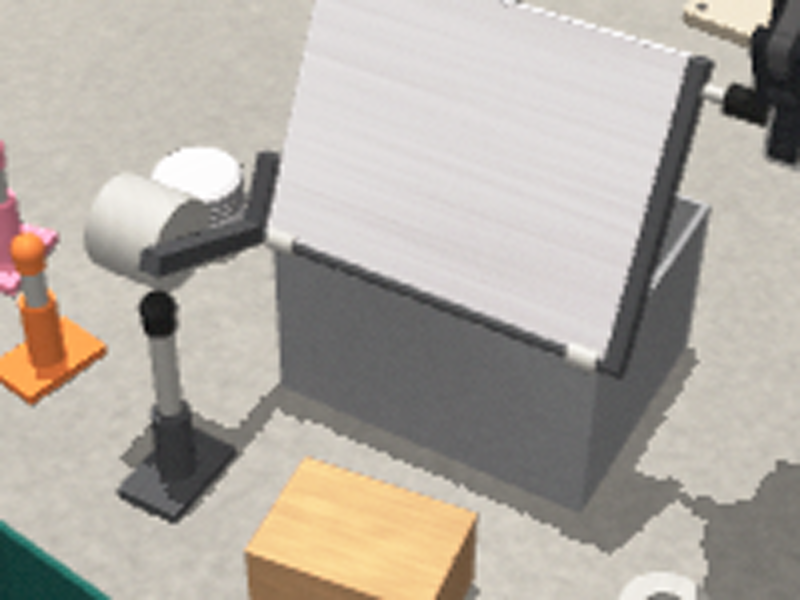

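Picture 6: the arm underside at crop (165,272) is about 18 px, or roughly 14 mm, above the black buffer at (158,290). Contact is therefore expected near 1.28 rad. I approach it in small steps and watch the force.

```bash
python3 -m pendant '[[0.002,0.0003,0.0012,0,0,0,-1],[0.004,0.0006,0.0024,0,0,0,-1],[0.006,0.0008,0.0034,0,0,0,-1],[0.008,0.0011,0.0044,0,0,0,-1],[0.008,0.0011,0.0044,0,0,0,-1]]'; python3 -m pendant '[[0.0015,0.0002,0.0005,0,0,0,-1],[0.003,0.0004,0.001,0,0,0,-1],[0.003,0.0004,0.001,0,0,0,-1]]'
```

```text
clock: 11.05
eef_pos: [521.4, 169.6, 237.8]
tool_rot: [3.14, -0.0, 1.71]
force: [1.0, 2.2, 3.9]
width: 14.1
clock: 11.35
eef_pos: [523.8, 169.9, 238.7]
tool_rot: [3.141, -0.0, 1.71]
force: [-0.5, 3.2, 5.9]
width: 14.2
```

```bash
python3 -m pendant '[[0.0015,0.0002,0.0006,0,0,0,-1],[0.003,0.0004,0.0011,0,0,0,-1],[0.003,0.0004,0.0011,0,0,0,-1],[0.003,0.0004,0.0011,0,0,0,-1]]'; python3 -m pendant '[[0.0015,0.0002,0.0005,0,0,0,-1],[0.003,0.0004,0.001,0,0,0,-1],[0.003,0.0004,0.001,0,0,0,-1],[0.003,0.0004,0.001,0,0,0,-1]]'
```

```text
clock: 11.75
eef_pos: [526.9, 170.3, 239.9]
tool_rot: [3.141, -0.0, 1.71]
force: [-0.4, 2.0, 6.1]
width: 14.2
clock: 12.15
eef_pos: [530.0, 170.7, 241.1]
tool_rot: [3.14, -0.0, 1.71]
force: [-0.6, 2.5, 7.5]
width: 14.4
```

```bash
python3 -m pendant '[[0.0015,0.0002,0.0005,0,0,0,-1],[0.003,0.0004,0.0011,0,0,0,-1],[0.003,0.0004,0.0011,0,0,0,-1],[0.003,0.0004,0.0011,0,0,0,-1]]'; python3 -m pendant '[[0.0015,0.0002,0.0005,0,0,0,-1],[0.003,0.0004,0.001,0,0,0,-1],[0.003,0.0004,0.001,0,0,0,-1],[0.003,0.0004,0.001,0,0,0,-1]]';python3 - <<'E'
from h import *
a=ctrl.get_image("scene");cv2.imwrite("pics/s3.png",cv2.resize(a[180:260,195:275],None,fx=6,fy=6,interpolation=2))
E
```

```text
clock: 12.55
eef_pos: [533.1, 171.2, 242.2]
tool_rot: [3.14, -0.0, 1.71]
force: [-0.4, 2.7, 5.8]
width: 14.3
clock: 12.95
eef_pos: [536.3, 171.6, 243.2]
tool_rot: [3.14, -0.0, 1.71]
force: [0.7, 2.6, 6.4]
width: 13.6
```

View pics/s3.png

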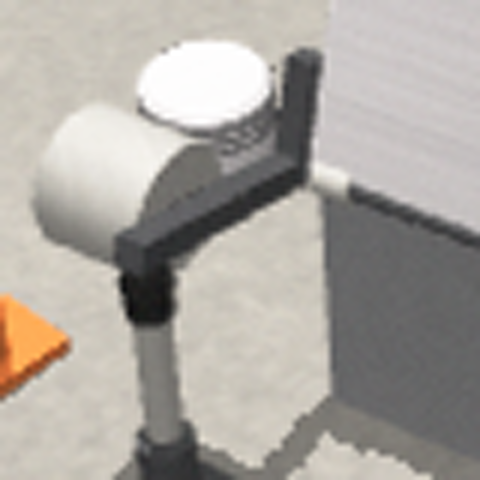

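Picture 7: the arm end at crop (135,250) is now at the top of the buffer at (147,285), so contact is imminent or just made. I continue in 2 mm steps.

```bash
for i in 1; do python3 -m pendant '[[0.001,0.0001,0.0003,0,0,0,-1],[0.002,0.0003,0.0006,0,0,0,-1],[0.002,0.0003,0.0006,0,0,0,-1],[0.002,0.0003,0.0006,0,0,0,-1]]'; done
```

```text
clock: 13.4
eef_pos: [537.5, 171.8, 243.6]
tool_rot: [3.141, -0.0, 1.71]
force: [-1.1, 2.5, 6.9]
width: 13.9
```

```bash
python3 -m pendant '[[0.001,0.0001,0.0003,0,0,0,-1],[0.002,0.0003,0.0006,0,0,0,-1],[0.002,0.0003,0.0006,0,0,0,-1],[0.002,0.0003,0.0006,0,0,0,-1]]'
```

```text
clock: 13.8
eef_pos: [538.8, 172.0, 243.9]
tool_rot: [-3.14, -0.0, 1.71]
force: [-3.2, 1.5, 6.2]
width: 14.3
```

Fx fell from +0.7 to −3.2 N and the travel shortened, so the buffer is carrying load. I take one more small step to confirm.

```bash
python3 -m pendant '[[0.0005,0.0001,0.0002,0,0,0,-1],[0.001,0.0001,0.0003,0,0,0,-1],[0.001,0.0001,0.0003,0,0,0,-1],[0.001,0.0001,0.0003,0,0,0,-1]]'
```

```text
clock: 14.2
eef_pos: [539.3, 172.1, 244.1]
tool_rot: [-3.139, -0.0, 1.71]
force: [-3.2, 1.9, 7.0]
width: 14.2
```

```bash
python3 -m pendant '[[0,0,0,0,0,0,-0.6],[0,0,0,0,0,0,-0.4],[0,0,0,0,0,0,0],[0,0,0,0,0,0,0.5],[0,0,0,0,0,0,1],[0,0,0,0,0,0,1],[0,0,0,0,0,0,1],[0,0,0,0,0,0,1]]'
```

```text
clock: 15.0
eef_pos: [540.5, 172.0, 244.1]
tool_rot: [3.142, -0.0, 1.71]
force: [-0.6, 0.4, 0.0]
width: 85.6
```

```bash
python3 -m pendant '[[0,0,0.02,0,0,0,1],[0,0,0.05,0,0,0,1],[0,0,0.08,0,0,0,1],[0,0.02,0.12,0,0,0,1],[0,0.06,0.12,0,0,0,1],[0,0.06,0.12,0,0,0,1],[0,0.06,0.12,0,0,0,1],[0,0.06,0.12,0,0,0,1]]'
python3 - <<'E'
from h import *
a=ctrl.get_image("scene");cv2.imwrite("pics/s4.png",a)
ctrl.get_image("top");b=ctrl.get_image("scene");print(cv2.absdiff(a,b)[150:300,180:400].max(),ctrl.read_state()["clock"])
E
```

```text
clock: 15.8
eef_pos: [540.3, 230.8, 363.7]
tool_rot: [-3.141, 0.001, 1.709]
force: [0.8, -0.2, 0.3]
width: 85.1
13 15.95
```

View pics/s4.png

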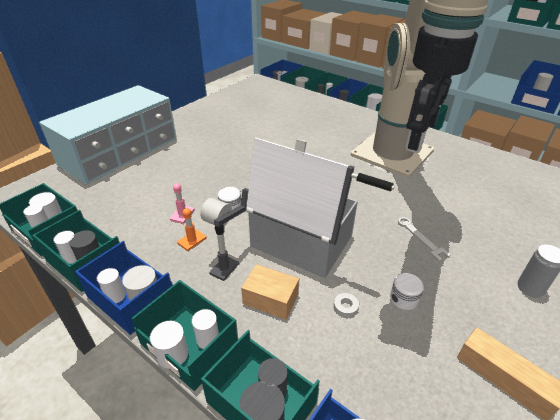

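Picture 8: the lid stands open, with its counterweight arm at (228,213) on the black stop. The gripper is clear, and every bystander is at its first pixel position. I hand in.

```bash
python3 -c "
from cell import ctrl
print(ctrl.finish_job(),ctrl.read_state()['force'])"
```

```text
the job is handed in; nothing more can be done
the job is handed in; nothing more can be done
```

The bin is open and the job is handed in at about 16 s of the 70 s allowed. No verdict was reported.

- **Bolt:** I gripped the knob and drew it back about 44 mm until I felt the end stop at about 10 N. The wrist picture then showed the knob within about 5 px of its fully-back position.
- **Lid:** I lifted it by its sleeve at up to about 0.5 rad/s. Past its balance point I eased it down in 2–3 mm steps. Contact with the buffer showed at about 1.28 rad, where the force along x fell by about 4 N and the travel shortened. I estimate 5–7 N on the stop at that point; this was worked out from the wrist force and travel, not measured directly.
- **Release:** I let go gently and withdrew upwards.

**Last checks:** The scene picture showed the lid open with its arm on the black stop, the gripper clear with wrist force near zero, and the bystanders at their starting pixels by eye. Two frames 0.1 s apart differed only by image noise, so the lid looked still.

**Disagreements:**
- The fingers read about 14 mm on the 16 mm knob and sleeve.
- The wrist force kept an upward offset of 4–7 N for most of the time the lid was held.
- The wrist and top views differed by about 5 mm on the knob's y position.

None of these mattered for the grasps.

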